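Scrap the dead starter solenoids through the sprung flap

TASK

Four starter solenoids stand on the repair bench; the two with the red-painted caps failed the test. Post both of these, one at a time, through the sprung yellow flap into the blue scrap box, holding the flap open until each has dropped clear, and let the flap spring shut. Leave the two good black-capped ones standing where they are.

Things in the scene. Friction and masses are not known exactly. Their poses are not given: they have to be found in the camera images.
- dead_a: Failed starter solenoid (red-painted cap), standing upright. Round, 103 mm tall: bottom flange diameter 58, 6 thick; steel can diameter 50 from 6 to 76 mm up; cap diameter 46 from 76 to 93; two copper studs on top to 103. 0.28 to 0.56 kg, centre of mass about 45 mm up. Origin: centre of the flange's underside; z up along its axis.
- dead_b: The second failed solenoid (red-painted cap), the same in size and origin.
- good_a: Good solenoid, the same in size and origin but with a plain black cap; to be left standing where it is.
- good_b: The other good solenoid (black cap), likewise.
- scrap_box: Blue steel box screwed to the bench, 300 deep (x -130 to 170), 240 wide (y), 300 high, walls 3. Origin: on the bench, midway in the width, 130 behind the front wall; +x runs from the mouth side to the back, z up. Front wall (x -130) upright to the sill at z 200; from there the face slopes back at 45 degrees to the flap's hinge at x -45, z 285. Inside, a slick chute leads to the floor at the back.
- mouth (a point): Centre of the mouth (box frame x -88, y 0, z 242; axes as the box). The opening in the 45-degree face is 180 wide and 120 up the slope, shut by the flap. The way in is along the face's normal, forward and down, 40 to 45 degrees from vertical; a solenoid goes in flange first and drops once its middle is well past the sill.
- flap (a joint): Angle (rad) of the sprung yellow flap, 174 wide, 120 long, 3 thick, hinged along the mouth's upper edge: 0 = shut, flush with the face; grows as it is pushed inward, stop at 1.3. Its spring gives about 0.14 N m shut, 0.3 wide open (1 to 3 N at the lower edge, more near the hinge). The part held in the fingers can push it in; meanwhile it rests on the part or the fingers.
- visor (a point): Middle of the visor's front edge (box frame x -80, y 0, z 300): the flat top juts out over the mouth by 35 mm, full width, leaving only 50 mm between it and the sill as seen from straight above, too little for a solenoid let in upright.
There are look-alikes about, which are no part of the job. What is shaped like the dead_a but purple is not meant.

How it is judged:
By the outcome, as a careful person would: the job done as asked, in the order asked, and still so for the second after the job is handed in, with the robot touching nothing.
It also fails if it takes over 59 s, if anything falls off the work surface, if the arm or the gripper's body presses on something with over 40 N, if the wrist force passes 120 N, or if a joint passes its speed limit or range.

ROBOT

A 6-joint arm with a two-finger parallel gripper is mounted at the origin on the work surface. World frame = base frame: x ahead of the robot, y to its left, z up, the work surface at z = 0. Lengths are in mm, angles in rad, forces in N, time in s.
With the tool pointing down it reaches from about 275 to 750 mm from the base axis. Payload 10.2 kg.
Tool frame: the origin (TCP) lies between the finger pads; the fingertips stand 17 mm ahead of it and the grasp point (between the pads) lies 2 mm behind it (tips_ahead is the distance from the TCP to the fingertips, in mm); z points along the fingers, y is the line along which they close (so a half turn about z gives the same grasp; the last joint's range is limited). The gripper opens to 85 mm and grips with 20 to 120 N. Pads are 22 mm wide; open, the fingers measure 114 mm over their backs; the gripper's body (76 mm by 85 mm) begins 54 mm behind the grasp point. The pads swing forward as they close: fully open they stand 13 mm farther back than shut.
Start: joints at [1.063, 0.313, 1.498, -0, 1.331, -0.223], TCP at [147.52, 503.854, 248.294] pointing down, gripper open.
Joint ranges: [-2.94, 2.94], [-0.97, 2.17], [0.19, 2.56], [-1.23, 4.37], [0.02, 3.11], [-2.88, 2.88]. Speed limits (rad/s): [2.39, 2.39, 3.01, 3.14, 3.14, 3.14].

INTERFACE

Orientations are given as a unit quaternion [w, x, y, z].
In Python, from rig import sense, capture, finish_job, boxes_of, tips_ahead gives the robot as it stands.
- The arm moves only by the tool drive_tool, never from a script. Its argument "commands" is text: rows parted by semicolons, each of 7 numbers parted by spaces: the shift along the world's x, y, z in units of 0.1 m (1.0 is 0.1 m), then the turn, a rotation vector about the world's x, y, z in units of pi/4 rad (1.0 is pi/4 rad), then the opening in per cent of the stroke, from 0 (shut) to 100 (fully open). A call has 1 to 20 rows; each row shifts and turns the commanded pose from where the row before left it; what a row does not reach is not made up. A row lasts 1/12 s, in which the tool goes at most 41.7 mm and 7.16 degrees, less where a joint would pass 70% of its speed; a pose out of reach is approached as far as the arm can. A call with a number of a shift or a turn outside -1 to 1 is refused whole. A call with a gripper value outside its range is refused whole. The fingers move at their own pace and stop on an object; "force" is the grip in N (left out, the last holds). Time passes only in rows, so rows that do not move let the fingers close. It gives the time, the measured TCP pose, the force, the opening and the grip force at its end, in the units of the state.
- sense(): the state, without advancing time (a new reading comes with each control period).
- capture(name): name is "side" or "top"; returns a dict with "pixels" (420x560x3 uint8, blue, green, red), "fov_y" (degrees; the focal length in pixels is half the picture's height over the tangent of half this angle, whatever the lens; pixels are square), "cx", "cy" (the principal point, pixels), "position" and "attitude" of the camera in the world. Camera axes: x right, y down, z forward; pixel columns grow to the right and rows downward; lengths in mm; the calibration is good to about 2 mm. A picture is of the moment at which its call begins. There is no depth.
- finish_job(): hands the job in; it is judged then, once.
Trained networks look in a picture, given as the dict that the camera call returned (one of the last four; its "shot" number tells which), for a name from the list of things; names that differ only in an ending like _2 or _b are one class to them, and where a whole thing is asked for, a point or a joint stands for the part that bears it (a point fixed in the world has none). Each returns a list of dicts, best first, with "confidence" (0 to 1); they miss things now and then, are a little off and sometimes report something else, mostly with a low value. They report only what shows in the picture. A call takes as long as a camera call. They do not tell look-alikes from the thing itself.
- boxes_of(picture, name): "position" ([column, row] in pixels, amid what is visible of it).
The state is a dict: "time_s": time; "joints": joint angles; "dq": joint speeds; "tau": joint torques, N m; "eef_pos": TCP position; "ee_rot": TCP orientation; "force": force on the tool from outside, world axes, zero at the start; "wrist_torque": the same for the moment, N m; "grip_width": opening from 0.0 (shut) to 1.0 (fully open); "grip_force": force on a finger pad.
Only numpy, scipy, OpenCV 4.12 (cv2) and the standard library are available. Lean on these libraries where they do the work, as an engineer would, in place of code of your own. Each camera call takes 0.05 s, during which the arm holds its last target. There are 200 camera calls.

## Working session

There is one attempt and no reset: what is moved stays moved. The work goes in short steps, Python scripts to look and compute and a tool call to move; the robot and the scene stay as the last step left them, time stands still between calls to the robot, and variables do not carry over. Pictures are saved under pics/ and viewed, at most 10 in all, crops included, and the job is handed in when it is done.

Besides the shell and the picture viewer there is one more tool, called after ">>>" by a JSON object that holds its "api" and its "payload", one argument or row to a line. drive_tool: Moves the arm, as the interface text tells. Shifts and turns lie within -1 to 1; 1 stands for 0.1 m of shift or pi/4 rad of turn. Its arguments: {"type":"object","properties":{"commands":{"type":"string"},"force":{"type":"number"}},"required":["commands"]}

```bash
mkdir -p pics; ls; cat > h.py <<'E'
import numpy as np, cv2
from scipy.spatial.transform import Rotation as R
from rig import *
def rot(a):
    a=np.array(a,float)
    return a if a.shape==(3,3) else R.from_quat(a[[1,2,3,0]]).as_matrix()
def ray(p,uv):
    h=p['pixels'].shape[0]; f=h/2/np.tan(np.radians(p['fov_y'])/2)
    return rot(p['attitude'])@np.array([(uv[0]-p['cx'])/f,(uv[1]-p['cy'])/f,1])
def at_z(p,uv,z):
    d=ray(p,uv); o=np.array(p['position']); return o+d*(z-o[2])/d[2]
def proj(p,X):
    h=p['pixels'].shape[0]; f=h/2/np.tan(np.radians(p['fov_y'])/2)
    c=rot(p['attitude']).T@(np.array(X)-np.array(p['position'])); return c[:2]/c[2]*f+[p['cx'],p['cy']]
E
python3 - <<'E'
from h import *
for n in ['top','side']:
    p=capture(n); cv2.imwrite(f'pics/{n}0.png',p['pixels'])
    print(n,p['position'],p['attitude'],p['fov_y'],p['cx'],p['cy'])
    for t in ['dead_a','good_a','scrap_box','flap']:
        for b in boxes_of(p,t): print(t,b, at_z(p,b['position'],50).round())
print(sense(), tips_ahead)
E
```

```text
pics
top [ 521.09029667  116.33516945 1093.86514139] [ 0.0256572  -0.70318673  0.71036832 -0.01571548] 55.235344032797826 280.86258128837767 213.2247065813605
dead_a {'position': [350.3, 190.7], 'confidence': 0.94} [639. -51.  50.]
dead_a {'position': [420.1, 265.7], 'confidence': 0.85} [ 443. -226.   50.]
dead_a {'position': [278.8, 208.1], 'confidence': 0.62} [596. 136.  50.]
dead_a {'position': [307.5, 180.1], 'confidence': 0.58} [668.  60.  50.]
good_a {'position': [355.1, 252.6], 'confidence': 0.71} [478. -60.  50.]
good_a {'position': [418.3, 188.6], 'confidence': 0.63} [ 643. -228.   50.]
scrap_box {'position': [119.3, 247.3], 'confidence': 0.57} [498. 553.  50.]
flap {'position': [174.0, 244.6], 'confidence': 0.66} [503. 410.  50.]
side [ 475.88534766 -661.21769628  695.12069339] [-0.47337491  0.87858511 -0.05890008  0.02313386] 54.8585530587755 286.04868716848944 206.94739714800704
dead_a {'position': [245.7, 387.6], 'confidence': 0.94} [ 449. -243.   50.]
dead_a {'position': [298.5, 246.9], 'confidence': 0.86} [597. 124.  50.]
dead_a {'position': [336.8, 260.2], 'confidence
[... 342 characters left out ...]
nts': array([ 1.06259413e+00,  3.12917339e-01,  1.49774665e+00,  2.05292649e-05,
        1.33103838e+00, -2.23408616e-01]), 'dq': array([ 6.85857956e-04, -6.69356786e-05, -1.73417876e-03,  8.71979165e-04,
        7.19868134e-04,  3.03007669e-04]), 'tau': array([-5.55758870e-04, -4.11930084e+01, -2.59767687e+01, -1.49523194e-04,
        6.56761404e-04, -1.11598044e-05]), 'eef_pos': array([147.50604049, 503.83341807, 248.26771793]), 'ee_rot': array([-2.89345250e-05,  1.41918466e-01,  9.89878349e-01, -4.76632469e-05]), 'force': array([ 0.0433817 , -0.08477801,  0.32815002]), 'wrist_torque': array([ 0.02846473, -0.00952286, -0.00758375]), 'grip_force': 0.0, 'grip_width': 1.0010016182512664} 17.0
```

```bash
python3 - <<'E'
import cv2,numpy as np
a=cv2.imread('pics/top0.png');b=cv2.imread('pics/side0.png')
cv2.imwrite('pics/t1.png',cv2.resize(a,(800,600)));cv2.imwrite('pics/s1.png',cv2.resize(b,(800,600)))
E
```

```text
(no output)
```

View pics/t1.png

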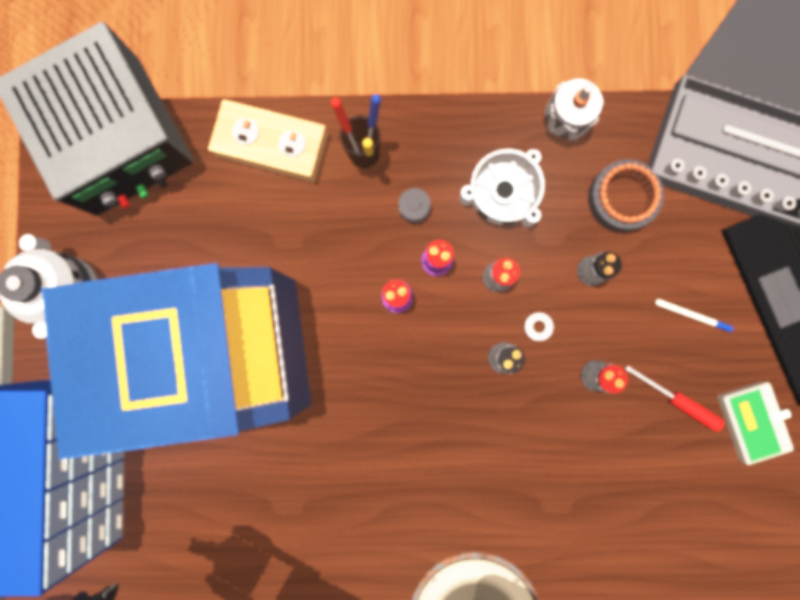

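View pics/s1.png

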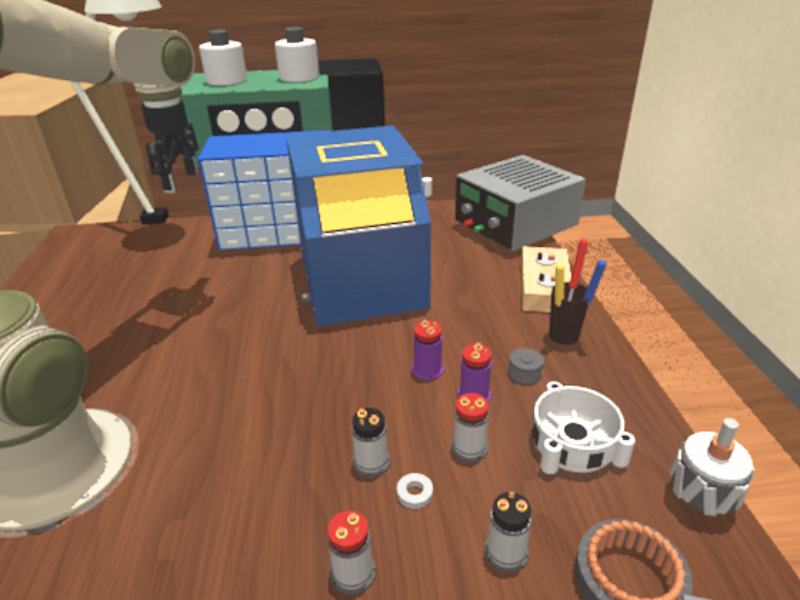

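Top view (800-wide): red caps at (505,270) and (612,378) have steel-grey bodies, so they are the dead ones. The red caps at (438,253) and (396,293) have purple bodies and are look-alikes. The black caps at (607,264) and (512,358) are good. The box mouth faces -y in the world frame. Next I'll make a confirmation crop and measure.

```bash
python3 - <<'E'
from h import *
P={n:capture(n) for n in['top','side']}
a=P['top']['pixels'][150:300,240:460];b=P['side']['pixels'][210:420,200:400]
cv2.imwrite('pics/c1.png',np.hstack([cv2.resize(a,(440,400)),cv2.resize(b,(360,400))]))
for n,p in P.items():
    hsv=cv2.cvtColor(p['pixels'],cv2.COLOR_BGR2HSV)
    m=(((hsv[...,0]<6)|(hsv[...,0]>174))&(hsv[...,1]>180)&(hsv[...,2]>120)).astype(np.uint8)
    m=cv2.morphologyEx(m,cv2.MORPH_CLOSE,np.ones((7,7)))
    k,l,s,c=cv2.connectedComponentsWithStats(m)
    for i in range(1,k):
        if s[i,4]>60:
            print(n,s[i],c[i].round(1),at_z(p,c[i],90 if n=='top' else 88).round(1))
p=P['top']
for uv in [(218,265),(238,434),(45,290),(60,457)]: print(at_z(p,np.array(uv)*.7,300).round(1))
for uv in [(272,287),(286,403)]: print('flap low',at_z(p,np.array(uv)*.7,200).round(1))
p=P['side']
for uv in [(302,177),(420,166),(288,137),(407,128)]: print('side',at_z(p,np.array(uv)*.7,300).round(1))
for uv in [(302,232),(428,221)]: print('sill',at_z(p,np.array(uv)*.7,200).round(1))
for uv in [(318,322),(430,305)]: print('base',at_z(p,np.array(uv)*.7,0).round(1))
E
```

```text
top [231  68  15  25 160] [238.1  79.4] [924.3 236.2  90. ]
top [301 168  16  19 150] [307.8 176.2] [672.5  61.5  90. ]
top [346 182  17  17 182] [353.8 191.4] [632.9 -53.2  90. ]
top [269 196  17  19 171] [277.1 204.6] [601.6 139.5  90. ]
top [420 256  20  20 302] [429.5 265.1] [ 447.6 -236.3   90. ]
top [468 274  39  28 442] [488.3 288.2] [ 389.8 -378.3   90. ]
side [399 168  12  34 168] [404.4 184.4] [942.7 320.9  88. ]
side [290 225  18  14 178] [299. 232.] [599.9 135.5  88. ]
side [324 242  19  14 217] [333.1 248.7] [669.1  59.7  88. ]
side [320 276  21  18 288] [329.5 284. ] [635.9 -53.7  88. ]
side [230 358  27  28 499] [243.  371.8] [ 446.9 -237.5   88. ]
[625.9 383.1 300. ]
[391.9 353.4 300. ]
[593.4 626.4 300. ]
[362.4 599.3 300. ]
flap low [603.4 331.2 200. ]
flap low [422.6 308.8 200. ]
side [402.6 350.  300. ]
side [621.6 369.  300. ]
side [366.5 585.  300. ]
side [626.  602.7 300. ]
sill [391.6 329.  200. ]
sill [632.4 338.2 200. ]
base [401.4 315.3   0. ]
base [638.  342.5   0. ]
```

View pics/c1.png

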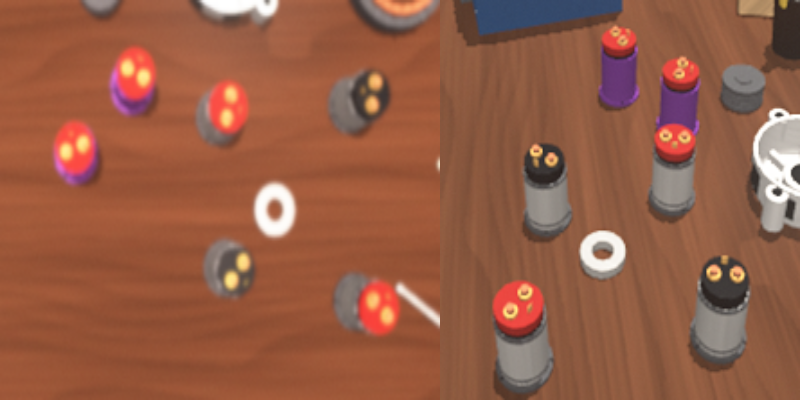

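The crop confirms it: the grey-bodied red caps are dead_a at about (634,-53) and dead_b at about (447,-237). The purple-bodied ones stay. I'll fit the box pose and move over dead_a.

```bash
python3 - <<'E'
from h import *
from scipy.optimize import least_squares
T,S=capture('top'),capture('side')
O=[(T,(218,265),(-80,-120,300)),(T,(238,434),(-80,120,300)),(T,(45,290),(170,-120,300)),(T,(60,457),(170,120,300)),
(S,(302,232),(-130,120,200)),(S,(428,221),(-130,-120,200)),(S,(318,322),(-130,120,0)),(S,(430,305),(-130,-120,0)),(S,(288,137),(170,120,300)),(S,(407,128),(170,-120,300))]
def W(v,X):
    c,s=np.cos(v[2]),np.sin(v[2]); return np.array([v[0]+c*X[0]-s*X[1],v[1]+s*X[0]+c*X[1],X[2]])
f=lambda v:np.concatenate([proj(p,W(v,X))-np.array(uv)*.7 for p,uv,X in O])
r=least_squares(f,[500,440,1.7],loss='soft_l1'); print(r.x,np.degrees(r.x[2]),f(r.x).reshape(-1,2).round(1).tolist())
v=r.x
for X in[(-88,0,242),(-80,0,300),(-130,0,200)]: print(X,W(v,X).round(1))
print(at_z(T,np.array((507,187))*.7,30))
E
```

```text
[500.6652836  446.84610945   1.68821078] 96.7273528091462 [[0.8, -1.7], [0.0, 0.5], [-1.6, -3.2], [-1.2, 0.4], [1.7, 4.2], [1.3, 1.0], [-1.6, 2.5], [-0.4, 2.1], [-1.3, -1.6], [-9.1, -2.1]]
(-88, 0, 242) [511.  359.5 242. ]
(-80, 0, 300) [510.  367.4 300. ]
(-130, 0, 200) [515.9 317.7 200. ]
[802.41974446 -69.60962583  30.        ]
```

>>> {"api": "drive_tool", "payload": {
  "commands": "0 -0.4 0 0 0 -0.148 100;0 -0.4 0 0 0 -0.148 100;0 -0.4 0 0 0 -0.148 100;0 -0.4 0 0 0 -0.148 100;0 -0.4 0 0 0 -0.148 100;0.37 -0.27 0 0 0 -0.148 100;0.37 -0.27 0 0 0 -0.148 100;0.37 -0.27 0 0 0 -0.148 100;0.37 -0.27 0 0 0 -0.148 100;0.37 -0.27 0 0 0 -0.148 100;0.37 -0.27 0 0 0 0 80;0.37 -0.27 0 0 0 0 80;0.37 -0.27 0 0 0 0 80;0.37 -0.27 0 0 0 0 80;0.37 -0.27 0 0 0 0 80;0.37 -0.27 0 0 0 0 80;0.37 -0.27 0 0 0 0 80;0.37 -0.27 0 0 0 0 80;0 0 0 0 0 0 80;0 0 0 0 0 0 80",
  "force": 60
}}

```text
time_s: 2.37
eef_pos: [585.8, -16.7, 246.9]
ee_rot: [-0.001, 0.663, 0.749, -0.0]
force: [-0.3, 0.5, -0.0]
grip_width: 0.801
grip_force: 0.0
```

>>> {"api": "drive_tool", "payload": {
  "commands": "0.25 -0.18 0 0 0 0 85;0.23 -0.19 0 0 0 0 85;0 0 -0.2 0 0 0 85;0 0 -0.2 0 0 0 85;0 0 -0.2 0 0 0 85;0 0 0 0 0 0 85"
}}

```text
time_s: 2.87
eef_pos: [631.1, -51.2, 184.8]
ee_rot: [-0.003, 0.662, 0.75, -0.001]
force: [-1.1, 0.6, -0.8]
grip_width: 0.849
grip_force: 0.0
```

```bash
python3 - <<'E'
from h import *
print(sense()['eef_pos'],sense()['joints'].round(2))
p=capture('side');q=capture('top')
cv2.imwrite('pics/g1.png',np.hstack([cv2.resize(p['pixels'][180:330,240:440],(400,300)),cv2.resize(q['pixels'][120:270,270:470],(400,300))]))
E
```

```text
[631.08007441 -51.20580778 184.77446246] [-0.27  0.61  1.22  0.    1.32 -0.39]
```

View pics/g1.png

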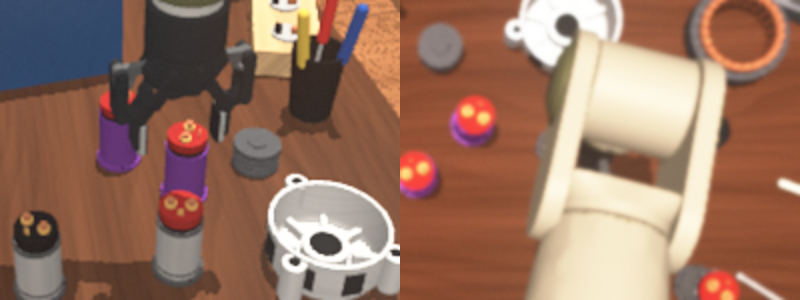

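The side view shows the fingertips at about (140,145) and (222,135), centred over the red cap at (181,210). Descending and gripping.

>>> {"api": "drive_tool", "payload": {
  "commands": "0.03 -0.02 -0.25 0 0 0 85;0 0 -0.25 0 0 0 85;0 0 -0.25 0 0 0 85;0 0 -0.25 0 0 0 85;0 0 -0.22 0 0 0 85;0 0 0 0 0 0 85;0 0 0 0 0 0 50;0 0 0 0 0 0 40;0 0 0 0 0 0 40;0 0 0 0 0 0 40;0 0 0 0 0 0 40;0 0 0 0 0 0 40",
  "force": 60
}}

```text
time_s: 3.97
eef_pos: [637.4, -54.7, 69.5]
ee_rot: [0.002, 0.662, 0.749, 0.001]
force: [-0.4, 1.0, 7.6]
grip_width: 0.564
grip_force: 63.2
```

>>> {"api": "drive_tool", "payload": {
  "commands": "0 0 0.1 0 0 0 40;0 0 0.3 0 0 0 40;0 0 0.4 0 0 0 40;0 0 0.4 0 0 0 40;0 0 0.4 0 0 0 40;0 0 0.4 0 0 0 40;0 0 0 0 0 0 40;0 0 0 0 0 0 40",
  "force": 70
}}

```text
time_s: 4.63
eef_pos: [636.4, -54.4, 269.4]
ee_rot: [0.002, 0.662, 0.749, 0.001]
force: [-0.4, -0.3, -6.2]
grip_width: 0.561
grip_force: 74.1
```

>>> {"api": "drive_tool", "payload": {
  "commands": "-0.07 0.2 0.03 0.06 0.007 0 40;-0.07 0.2 0.03 0.06 0.007 0 40;-0.07 0.2 0.03 0.06 0.007 0 40;-0.07 0.2 0.03 0.06 0.007 0 40;-0.07 0.2 0.03 0.06 0.007 0 40;-0.07 0.2 0.03 0.06 0.007 0 40;-0.07 0.2 0.03 0.06 0.007 0 40;-0.07 0.2 0.03 0.06 0.007 0 40;-0.07 0.2 0.03 0.06 0.007 0 40;-0.07 0.2 0.03 0.06 0.007 0 40;-0.07 0.2 0.03 0.06 0.007 0 40;-0.07 0.2 0.03 0.06 0.007 0 40;-0.07 0.2 0.03 0.06 0.007 0 40;-0.07 0.2 0.03 0.06 0.007 0 40;0 0 0 0 0 0 40;0 0 0 0 0 0 40"
}}

```text
time_s: 5.97
eef_pos: [537.3, 225.7, 306.8]
ee_rot: [-0.243, 0.626, 0.709, 0.216]
force: [0.2, -0.2, -3.8]
grip_width: 0.561
grip_force: 73.7
```

```bash
python3 - <<'E'
from h import *
s=sense();print(s['eef_pos'],s['joints'].round(2),rot(s['ee_rot']).round(3).tolist(),s['force'],s['grip_width'])
p=capture('side')
cv2.imwrite('pics/m1.png',cv2.resize(p['pixels'],(800,600)))
E
```

```text
[537.29704068 225.67862139 306.83569918] [-0.07  0.39  1.37  0.65  1.53 -0.27] [[-0.098, 0.992, -0.074], [0.782, 0.123, 0.611], [0.616, 0.002, -0.788]] [ 0.24319083 -0.24223763 -3.83979266] 0.560848319432865
```

View pics/m1.png

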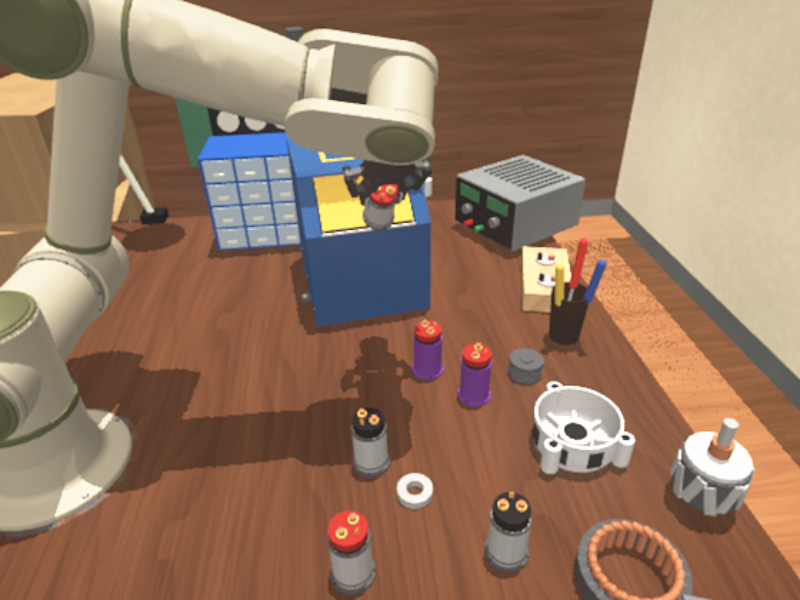

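The side view shows the red-capped part held and tilted in front of the mouth, around (380,205) with the yellow flap at (350,200). I'll move to the pre-insert pose.

>>> {"api": "drive_tool", "payload": {
  "commands": "-0.04 0.125 0.015 0.03 0.004 0 40;-0.04 0.125 0.015 0.03 0.004 0 40;-0.04 0.125 0.015 0.03 0.004 0 40;-0.04 0.125 0.015 0.03 0.004 0 40;0 0 0 0 0 0 40;0 0 0 0 0 0 40"
}}

```text
time_s: 6.52
eef_pos: [522.2, 275.0, 313.7]
ee_rot: [-0.276, 0.615, 0.696, 0.246]
force: [-0.2, -0.4, -4.4]
grip_width: 0.564
grip_force: 73.8
```

```bash
cat >> h.py <<'E'
def rel():
    s=sense();m=rot(s['ee_rot']);e=np.array(s['eef_pos'])
    y=1.6882;bx=np.array([np.cos(y),np.sin(y),0]);z=np.array([0,0,1.]);by=np.cross(z,bx)
    M=np.array([511,359.5,242]);n=(bx-z)/2**.5;u=(bx+z)/2**.5
    f=lambda X:np.round([(X-M)@n,(X-M)@u,(X-M)@by],1)
    t=m[:,2];print('TCP depth,up,lat',f(e),'flange',f(e+t*69.5),'tilt',np.degrees(np.arctan2(t@bx,-t[2])).round(1),'axis lat',(t@by).round(3),'close.by',(m[:,1]@by).round(3),s['force'].round(1),s['grip_width'].round(3),s['time_s'],s['joints'].round(2))
E
python3 -c "
from h import *
rel()"
```

```text
Traceback (most recent call last):
  File "h.py", line 20, in rel
    t=m[:,2];print('TCP depth,up,lat',f(e),'flange',f(e+t*69.5),'tilt',np.degrees(np.arctan2(t@bx,-t[2])).round(1),'axis lat',(t@by).round(3),'close.by',(m[:,1]@by).round(3),s['force'].round(1),s['grip_width'].round(3),s['time_s'],s['joints'].round(2))
                                                                                                                                                                                                  ^^^^^^^^^^^^^^^^^^^^^
AttributeError: 'float' object has no attribute 'round'
```

>>> {"api": "drive_tool", "payload": {
  "commands": "-0.008 0.07 -0.071 0 0 0 40;-0.008 0.07 -0.071 0 0 0 40;-0.008 0.07 -0.071 0 0 0 40;-0.008 0.07 -0.071 0 0 0 40;-0.008 0.07 -0.071 0 0 0 40;-0.008 0.07 -0.071 0 0 0 40;-0.008 0.07 -0.071 0 0 0 40;-0.008 0.07 -0.071 0 0 0 40;0 0 0 0 0 0 40"
}}

```text
time_s: 7.27
eef_pos: [514.9, 332.3, 255.3]
ee_rot: [-0.277, 0.615, 0.696, 0.245]
force: [0.1, -4.0, -7.7]
grip_width: 0.559
grip_force: 74.0
```

```bash
sed -i "s/s\['grip_width'\].round(3)/round(float(s['grip_width']),3)/" h.py
python3 -c "
from h import *
rel()"
```

```text
TCP depth,up,lat [-28.8 -10.   -0.7] flange [ 40.7 -11.9  -0.5] tilt 43.4 axis lat 0.003 close.by -1.0 [ 0.1 -4.  -7.7] 0.559 7.2667 [ 0.1   0.44  1.47  0.78  1.34 -0.26]
```

>>> {"api": "drive_tool", "payload": {
  "commands": "-0.008 0.07 -0.071 0 0 0 40;-0.008 0.07 -0.071 0 0 0 40;-0.008 0.07 -0.071 0 0 0 40;-0.008 0.07 -0.071 0 0 0 40;-0.008 0.07 -0.071 0 0 0 40;0 0 0 0 0 0 40"
}}

```text
time_s: 7.77
eef_pos: [510.6, 367.4, 219.7]
ee_rot: [-0.277, 0.615, 0.696, 0.245]
force: [0.2, -2.7, -6.8]
grip_width: 0.561
grip_force: 73.7
```

```bash
python3 -c "
from h import *
rel()
p=capture('side');q=capture('top')
cv2.imwrite('pics/i1.png',np.hstack([cv2.resize(p['pixels'][70:230,180:340],(400,400)),cv2.resize(q['pixels'][150:350,50:250],(400,400))]))"
```

```text
TCP depth,up,lat [ 21.4 -10.1  -0.6] flange [ 90.8 -12.   -0.3] tilt 43.4 axis lat 0.004 close.by -1.0 [ 0.2 -2.7 -6.8] 0.561 7.7667 [ 0.16  0.49  1.49  0.81  1.25 -0.27]
```

View pics/i1.png

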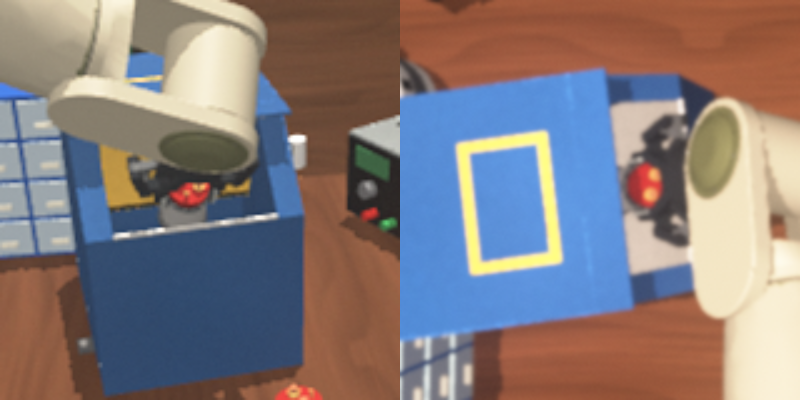

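The part is entering cleanly, with the flap pushed in and the cap at about (190,190) in the left crop, above the sill. I'll go a little further and release.

>>> {"api": "drive_tool", "payload": {
  "commands": "-0.008 0.07 -0.071 0 0 0 40;-0.008 0.07 -0.071 0 0 0 40;-0.003 0.028 -0.028 0 0 0 40;0 0 0 0 0 0 40;0 0 0 0 0 0 90;0 0 0 0 0 0 90;0 0 0 0 0 0 90;0 0 0 0 0 0 90;0 0 0 0 0 0 90;0 0 0 0 0 0 90;0 0 0 0 0 0 90;0 0 0 0 0 0 90;0 0 0 0 0 0 90;0 0 0 0 0 0 90"
}}

```text
time_s: 9.03
eef_pos: [509.7, 383.4, 205.1]
ee_rot: [-0.277, 0.615, 0.696, 0.247]
force: [1.9, -2.6, 2.7]
grip_width: 0.902
grip_force: 1.4
```

```bash
python3 -c "
from h import *
rel()
p=capture('side');q=capture('top')
cv2.imwrite('pics/i2.png',np.hstack([cv2.resize(p['pixels'][70:230,180:340],(400,400)),cv2.resize(q['pixels'][150:350,50:250],(400,400))]))"
```

```text
TCP depth,up,lat [43.  -9.2 -1.5] flange [112.5 -11.   -1.5] tilt 43.5 axis lat 0.0 close.by -1.0 [ 1.9 -2.6  2.7] 0.902 9.0333 [ 0.19  0.52  1.49  0.82  1.21 -0.27]
```

View pics/i2.png

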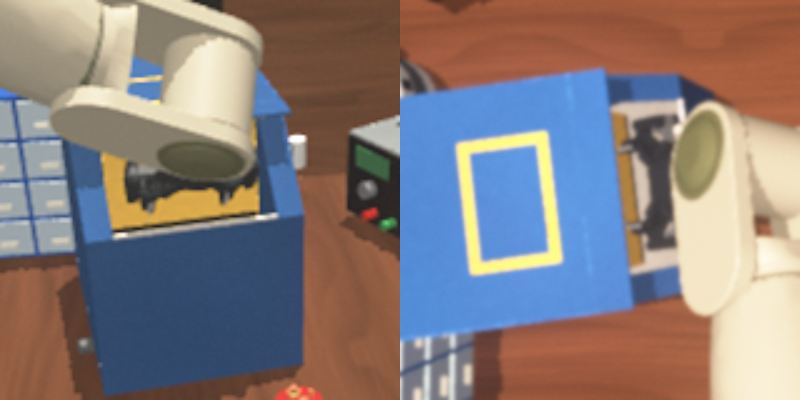

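Crop shows empty fingers at (190,180) with the flap leaning on them, so the part has dropped. I'll retract along the normal and go to dead_b.

>>> {"api": "drive_tool", "payload": {
  "commands": "0.008 -0.07 0.071 0 0 0 90;0.016 -0.133 0.134 0 0 0 90;0.016 -0.133 0.134 0 0 0 90;0.016 -0.133 0.134 0 0 0 90;0.016 -0.133 0.134 0 0 0 90;0.016 -0.133 0.134 0 0 0 90;0.016 -0.133 0.134 0 0 0 90;0.016 -0.133 0.134 0 0 0 90;0 0 0 0 0 0 90"
}}

```text
time_s: 9.88
eef_pos: [522.6, 281.5, 308.5]
ee_rot: [-0.275, 0.615, 0.696, 0.248]
force: [-0.4, 0.3, 1.2]
grip_width: 0.902
grip_force: 0.0
```

>>> {"api": "drive_tool", "payload": {
  "commands": "-0.047 -0.32 -0.02 -0.06 -0.007 0 90;-0.047 -0.32 -0.02 -0.06 -0.007 0 90;-0.047 -0.32 -0.02 -0.06 -0.007 0 90;-0.047 -0.32 -0.02 -0.06 -0.007 0 90;-0.047 -0.32 -0.02 -0.06 -0.007 0 90;-0.047 -0.32 -0.02 -0.06 -0.007 0 90;-0.047 -0.32 -0.02 -0.06 -0.007 0 90;-0.047 -0.32 -0.02 -0.06 -0.007 0 90;-0.047 -0.32 -0.02 -0.06 -0.007 0 90;-0.047 -0.32 -0.02 -0.06 -0.007 0 90;-0.047 -0.32 -0.02 -0.06 -0.007 0 90;-0.047 -0.32 -0.02 -0.06 -0.007 0 90;-0.047 -0.32 -0.02 -0.06 -0.007 0 90;-0.047 -0.32 -0.02 -0.06 -0.007 0 90;-0.047 -0.32 -0.02 -0.06 -0.007 0 90;-0.047 -0.32 -0.02 -0.06 -0.007 0 90;0 0 0 0 0 0 85;0 0 0 0 0 0 85"
}}

```text
time_s: 11.38
eef_pos: [446.3, -228.6, 273.2]
ee_rot: [-0.001, 0.663, 0.749, -0.0]
force: [-0.5, 0.2, 0.5]
grip_width: 0.848
grip_force: 0.0
```

```bash
python3 -c "
from h import *
rel();s=sense();print(s['eef_pos'],rot(s['ee_rot']).round(3).tolist())
p=capture('side');cv2.imwrite('pics/r1.png',cv2.resize(p['pixels'],(800,600)))
for t in ['dead_a','good_a']:
  for b in boxes_of(p,t): print(t,b,at_z(p,b['position'],50).round())"
```

```text
TCP depth,up,lat [-429.7 -385.6  133.2] flange [-380.4 -434.6  133.3] tilt 0.1 axis lat 0.002 close.by -1.0 [-0.5  0.2  0.5] 0.848 11.3833 [-0.71  0.24  1.52 -0.    1.38 -0.83]
[ 446.2672219  -228.5818107   273.18120736] [[-0.121, 0.993, -0.002], [0.993, 0.121, 0.002], [0.002, -0.002, -1.0]]
dead_a {'position': [299.3, 244.5], 'confidence': 0.9} [600. 133.  50.]
dead_a {'position': [245.1, 387.6], 'confidence': 0.79} [ 448. -242.   50.]
dead_a {'position': [337.3, 261.2], 'confidence': 0.77} [681.  57.  50.]
good_a {'position': [357.8, 373.9], 'confidence': 0.83} [ 647. -243.   50.]
good_a {'position': [257.0, 312.1], 'confidence': 0.83} [479. -75.  50.]
```

View pics/r1.png

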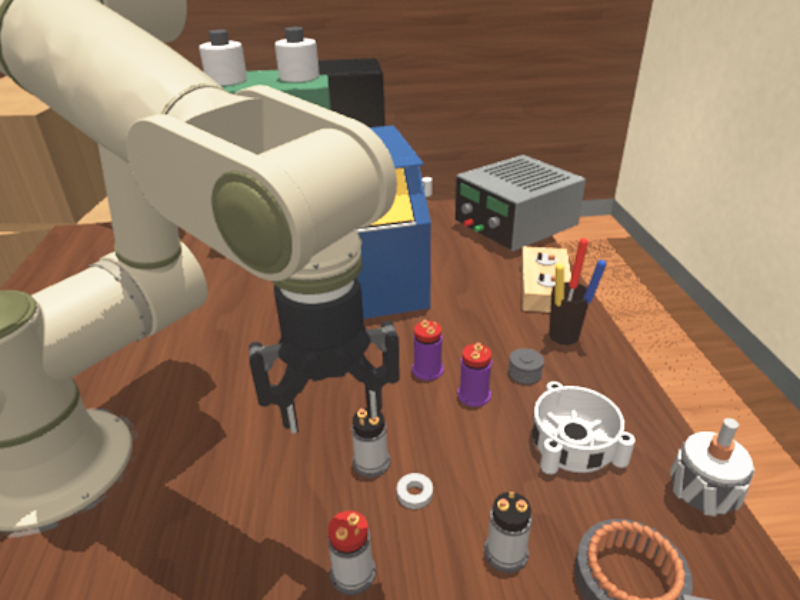

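dead_a is in the box and the flap at (400,200) is shut. dead_b is still standing at (350,550). Grasping it next.

>>> {"api": "drive_tool", "payload": {
  "commands": "0.01 -0.08 -0.25 0 0 0 85;0 0 -0.3 0 0 0 85;0 0 -0.3 0 0 0 85;0 0 -0.3 0 0 0 85;0 0 -0.3 0 0 0 85;0 0 -0.25 0 0 0 85;0 0 -0.2 0 0 0 85;0 0 -0.18 0 0 0 85;0 0 0 0 0 0 85;0 0 0 0 0 0 40;0 0 0 0 0 0 40;0 0 0 0 0 0 40;0 0 0 0 0 0 40;0 0 0 0 0 0 40;0 0 0 0 0 0 40",
  "force": 60
}}

```text
time_s: 12.78
eef_pos: [448.3, -236.9, 67.5]
ee_rot: [0.001, 0.662, 0.749, -0.0]
force: [0.2, 3.2, 7.6]
grip_width: 0.566
grip_force: 63.1
```

>>> {"api": "drive_tool", "payload": {
  "commands": "0 0 0.1 0 0 0 40;0 0 0.3 0 0 0 40;0 0 0.4 0 0 0 40;0 0 0.4 0 0 0 40;0 0 0.4 0 0 0 40;0 0 0.4 0 0 0 40;0 0 0 0 0 0 40;0 0 0 0 0 0 40",
  "force": 70
}}

```text
time_s: 13.45
eef_pos: [447.8, -236.8, 268.0]
ee_rot: [0.002, 0.662, 0.749, -0.0]
force: [0.1, 0.1, -5.6]
grip_width: 0.565
grip_force: 74.4
```

>>> {"api": "drive_tool", "payload": {
  "commands": "0.04 0.28 0.025 0.053 0.006 0 40;0.04 0.28 0.025 0.053 0.006 0 40;0.04 0.28 0.025 0.053 0.006 0 40;0.04 0.28 0.025 0.053 0.006 0 40;0.04 0.28 0.025 0.053 0.006 0 40;0.04 0.28 0.025 0.053 0.006 0 40;0.04 0.28 0.025 0.053 0.006 0 40;0.04 0.28 0.025 0.053 0.006 0 40;0.04 0.28 0.025 0.053 0.006 0 40;0.04 0.28 0.025 0.053 0.006 0 40;0.04 0.28 0.025 0.053 0.006 0 40;0.04 0.28 0.025 0.053 0.006 0 40;0.04 0.28 0.025 0.053 0.006 0 40;0.04 0.28 0.025 0.053 0.006 0 40;0.04 0.28 0.025 0.053 0.006 0 40;0.04 0.28 0.025 0.053 0.006 0 40;0.04 0.28 0.025 0.053 0.006 0 40;0.03 0.2 0.025 0.053 0.006 0 40;0 0 0 0 0 0 40;0 0 0 0 0 0 40"
}}

```text
time_s: 15.12
eef_pos: [517.8, 259.5, 308.8]
ee_rot: [-0.275, 0.616, 0.697, 0.244]
force: [0.9, -1.8, -5.1]
grip_width: 0.564
grip_force: 74.0
```

```bash
python3 -c "
from h import *
rel();s=sense();print(s['eef_pos'],s['grip_force'])"
```

```text
TCP depth,up,lat [-118.1  -23.5    4.9] flange [-48.6 -25.8   5.1] tilt 43.2 axis lat 0.002 close.by -1.0 [ 0.9 -1.8 -5.1] 0.564 15.1167 [-0.03  0.36  1.44  0.74  1.51 -0.27]
[517.82286232 259.48447049 308.84692539] 74.02827501296997
```

>>> {"api": "drive_tool", "payload": {
  "commands": "0.02 0.05 0.05 0 0 0 40;0.02 0.05 0.045 0 0 0 40;-0.008 0.07 -0.071 0 0 0 40;-0.008 0.07 -0.071 0 0 0 40;-0.008 0.07 -0.071 0 0 0 40;-0.008 0.07 -0.071 0 0 0 40;-0.008 0.07 -0.071 0 0 0 40;-0.008 0.07 -0.071 0 0 0 40;-0.008 0.07 -0.071 0 0 0 40;-0.008 0.07 -0.071 0 0 0 40;-0.008 0.07 -0.071 0 0 0 40;0 0 0 0 0 0 40"
}}

```text
time_s: 16.12
eef_pos: [514.7, 332.9, 254.2]
ee_rot: [-0.274, 0.616, 0.697, 0.245]
force: [0.9, -3.2, -6.8]
grip_width: 0.562
grip_force: 74.2
```

```bash
python3 -c "
from h import *
rel()"
```

```text
TCP depth,up,lat [-27.6 -10.3  -0.5] flange [ 41.9 -12.6  -0.5] tilt 43.1 axis lat 0.0 close.by -1.0 [ 0.9 -3.2 -6.8] 0.562 16.1167 [ 0.1   0.44  1.47  0.78  1.33 -0.26]
```

>>> {"api": "drive_tool", "payload": {
  "commands": "-0.008 0.07 -0.071 0 0 0 40;-0.008 0.07 -0.071 0 0 0 40;-0.008 0.07 -0.071 0 0 0 40;-0.008 0.07 -0.071 0 0 0 40;-0.008 0.07 -0.071 0 0 0 40;-0.008 0.07 -0.071 0 0 0 40;-0.008 0.07 -0.071 0 0 0 40;0 0 0 0 0 0 40;0 0 0 0 0 0 90;0 0 0 0 0 0 90;0 0 0 0 0 0 90;0 0 0 0 0 0 90;0 0 0 0 0 0 90;0 0 0 0 0 0 90;0 0 0 0 0 0 90;0 0 0 0 0 0 90;0 0 0 0 0 0 90;0 0 0 0 0 0 90;0 0 0 0 0 0 90;0 0 0 0 0 0 90"
}}

```text
time_s: 17.78
eef_pos: [509.7, 381.3, 206.9]
ee_rot: [-0.274, 0.616, 0.697, 0.246]
force: [1.7, -3.0, 2.3]
grip_width: 0.903
grip_force: 1.4
```

```bash
python3 -c "
from h import *
rel()
p=capture('side');q=capture('top')
cv2.imwrite('pics/i3.png',np.hstack([cv2.resize(p['pixels'][70:230,180:340],(400,400)),cv2.resize(q['pixels'][150:350,50:250],(400,400))]))"
```

```text
TCP depth,up,lat [40.3 -9.4 -1.3] flange [109.7 -11.5  -1.4] tilt 43.2 axis lat -0.002 close.by -1.0 [ 1.7 -3.   2.3] 0.903 17.7833 [ 0.19  0.51  1.49  0.82  1.21 -0.27]
```

View pics/i3.png

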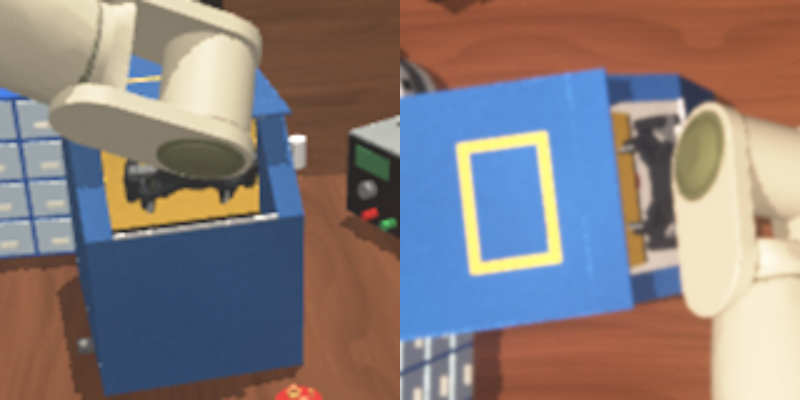

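The second part has dropped as well, leaving the fingers empty at (190,180). Retracting and backing off.

>>> {"api": "drive_tool", "payload": {
  "commands": "0.008 -0.07 0.071 0 0 0 90;0.016 -0.133 0.134 0 0 0 90;0.016 -0.133 0.134 0 0 0 90;0.016 -0.133 0.134 0 0 0 90;0.016 -0.133 0.134 0 0 0 90;0.016 -0.133 0.134 0 0 0 90;0.016 -0.133 0.134 0 0 0 90;0.016 -0.133 0.134 0 0 0 90;-0.1 -0.3 0 -0.06 0 0 90;-0.1 -0.3 0 -0.06 0 0 90;-0.1 -0.3 0 -0.06 0 0 90;-0.1 -0.3 0 -0.06 0 0 90;-0.1 -0.3 0 -0.06 0 0 90;-0.1 -0.3 0 -0.06 0 0 90;-0.1 -0.3 0 -0.06 0 0 90;-0.1 -0.3 0 -0.06 0 0 90;0 0 0 0 0 0 90;0 0 0 0 0 0 90;0 0 0 0 0 0 90"
}}

```text
time_s: 19.47
eef_pos: [441.7, 41.6, 307.8]
ee_rot: [-0.154, 0.656, 0.73, 0.112]
force: [-0.3, 0.0, 0.1]
grip_width: 0.899
grip_force: 0.0
```

```bash
python3 -c "
from h import *
rel()
p=capture('side');q=capture('top')
cv2.imwrite('pics/f.png',np.hstack([cv2.resize(p['pixels'],(400,300)),cv2.resize(q['pixels'],(400,300))]))
for t in ['dead_a','good_a']:
  for b in boxes_of(p,t): print(t,b,at_z(p,b['position'],50).round())"
```

```text
TCP depth,up,lat [-264.1 -171.   106.1] flange [-200.2 -198.3  108.5] tilt 21.8 axis lat 0.035 close.by -0.999 [-0.3  0.   0.1] 0.899 19.4667 [-0.35  0.14  1.6   0.32  1.61 -0.48]
dead_a {'position': [299.7, 246.1], 'confidence': 0.97} [600. 127.  50.]
dead_a {'position': [336.0, 261.0], 'confidence': 0.59} [678.  58.  50.]
dead_a {'position': [358.6, 375.4], 'confidence': 0.56} [ 648. -246.   50.]
good_a {'position': [257.0, 311.5], 'confidence': 0.75} [479. -73.  50.]
good_a {'position': [357.0, 373.9], 'confidence': 0.73} [ 646. -243.   50.]
```

View pics/f.png

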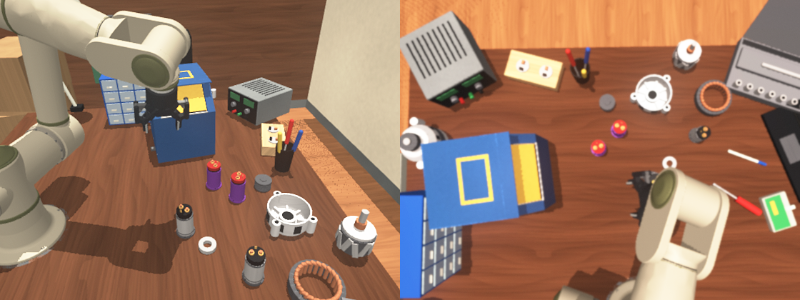

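Both dead parts are gone from the bench. The flap is shut at (525,175), the good ones stand at (185,220) and (255,265), and the arm is clear.

```bash
python3 -c "
from rig import *
print(finish_job())"
```

```text
the job is handed in; nothing more can be done
None
```

Both red-capped solenoids were posted through the flap into the scrap box, the flap sprang shut, the two good ones were left standing where they were, and the job was handed in at about 19.5 s.

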